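# Fit two candle bulbs in the lamp tester and hold the test pen on its contact

### The arm

A 6-joint arm with a two-finger parallel gripper is mounted at the origin on the work surface. World frame = base frame: x ahead of the robot, y to its left, z up, the work surface at z = 0. Lengths are in m, angles in degrees, forces in N, time in s.
With the tool pointing down it reaches from about 0.375 to 0.9 m from the base axis. Payload 3.1 kg.
Tool frame: the origin (TCP) lies between the finger pads; the fingertips stand 11 mm ahead of it and the grasp point (between the pads) lies 8 mm behind it; z points along the fingers, y is the line along which they close (so a half turn about z gives the same grasp; the last joint's range is limited). The gripper opens to 87 mm and grips with 3 to 60 N. Pads are 19 mm wide; open, the fingers measure 117 mm over their backs; the gripper's body (75 mm by 190 mm) begins 51 mm behind the grasp point.
Start: joints at [62.252, 30.224, 82.088, -0, 67.689, -10.227], TCP at [0.188, 0.596, 0.234] pointing down, gripper open.
Joint ranges: [-176.69, 176.69], [-43.24, 126.21], [12.49, 139.97], [-82, 262], [0, 151.66], [-163.58, 163.58]. Speed limits (degrees/s): [159.86, 159.86, 180, 180, 180, 180].

### API

Orientations are given as a 3x3 rotation matrix whose columns are the frame's x, y, z axes.
In Python, from rig import bot, viewer, workorder, models gives the robot as it stands.
- The arm moves only by the shell command python3 -m jog 'ROWS'. ROWS is JSON, a list of rows, each a list of 7 numbers: the opening, from 0 (shut) to 1 (fully open), then the shift along the tool's x, y, z in m, then the turn, a rotation vector about the tool's x, y, z in degrees. In form: [[claw, x, y, z, ax, ay, az], ...]. A call has 1 to 20 rows; each row is the pose to reach, as a shift and turn from the pose commanded when the call began, along the tool's axes at that moment; what a row does not reach only later rows make up. A row lasts 1/8 s, in which the tool goes at most 62.5 mm and 10.7 degrees, less where a joint would pass 70% of its speed; a pose out of reach is approached as far as the arm can. A call with a gripper value outside its range is refused whole. The fingers move at their own pace and stop on an object; the grip force is fixed at half the most. Time passes only in rows, so rows that repeat a pose let the fingers close. It gives the time, the measured TCP pose, the force, the opening and the grip force at its end, in the units of the state.
- bot.read_state(): the state, without advancing time (a new reading comes with each control period).
- viewer.capture(name): name is "side" or "top" or "wrist"; returns (picture, depth): 384x512x3 uint8, blue, green, red; 384x512 float32, m along the optical axis (not along the pixel's ray), 0 where there is no reading.
- viewer.camera_info(name): a dict with "fx", "fy", "cx", "cy" (pixels), "world_to_cam" (4x4, takes a point from world to camera coordinates). Camera axes: x right, y down, z forward; pixel columns grow to the right and rows downward; lengths in m; the calibration is good to about 2 mm. A picture is of the moment at which its call begins: read the wrist's pose just before it. camera_info takes no time and is no camera call; for the wrist camera it gives the pose at the moment of the call.
- workorder.hand_in(): hands the job in; it is judged then, once.
Trained networks look in the newest picture that a camera, given by its name, has taken for a name from the list of things; names that differ only in an ending like _2 or _b are one class to them, and where a whole thing is asked for, a point or a joint stands for the part that bears it (a point fixed in the world has none). Each returns a list of dicts, best first, with "p" (0 to 1); they miss things now and then, are a little off and sometimes report something else, mostly with a low value. They report only what shows in the picture. A call takes as long as a camera call. They do not tell look-alikes from the thing itself.
- models.outline_of(camera, thing): "mask" (384x512 bool, what is visible of it).
- models.tip_of(camera, thing): "xyz" ([x, y, z] in m, in world coordinates, good to about 4 mm: a listed point, or the origin of a listed thing).
The state is a dict: "time_s": time; "joint_positions": joint angles; "qvel": joint speeds; "tau": joint torques, N m; "position": TCP position; "tcp_rot": TCP orientation; "force": force on the tool from outside, world axes, zero at the start; "moment": the same for the moment, N m; "opening": opening from 0.0 (shut) to 1.0 (fully open); "grasp_force": force on a finger pad.
Only numpy, scipy, OpenCV 4.12 (cv2) and the standard library are available. Lean on these libraries where they do the work, as an engineer would, in place of code of your own. Each camera call takes 0.05 s, during which the arm holds its last target. There are 200 camera calls.

### The job

Test two candle bulbs: move the amber bulb from the rack fully home, upright, into the lamp-tester holder marked with one dot, and only then the white bulb into the holder with two dots; set them in gently, without dropping them. Then take the red test pen from its stand and hold its steel tip on the red spot of the copper contact, square to the sloping panel, pressing lightly so that the sprung contact sits about half-way in and never reaches its stop. Finish while still holding the pen there; leave the green bulb and the other things on the bench where they are.

Things in the scene. Friction and masses are not known exactly. Their poses are not given: they have to be found in the camera images.
- tester: fixed bench lamp tester. Origin on the bench below the line where grey block and blue panel meet, half-way across; x to its rear, y left, z up. Grey rear block: x 0 to 80 mm, 200 mm wide, 45 mm high, two brass-ringed holders in its top. Blue panel: slopes down 15 degrees from the block's top towards -x, 95 x 200 mm, with the sprung copper contact (part of the tester) in a yellow ring.
- holder_one (a point): centre of the mouth of the lamp holder marked with ONE white dot (left, tester y = +50 mm), 45 mm above the bench, level with the block's top. Hole 19 mm diameter, 26 mm deep, 3 mm chamfer; a bulb's collar comes to rest on the top, so that its origin ends 22 mm below this point. Axes as the tester's.
- holder_two (a point): the same for the lamp holder marked with TWO white dots (the right one, tester y = -50 mm). The holders are 100 mm apart.
- contact (a joint): how far the sprung copper contact is pushed in along the panel's normal, m: 0 out, 0.014 at its stop. Spring about 600 N/m with no preload (half-way, 7 mm, is about 4 N).
- contact_top (a point): centre of the flat copper top of the contact (22 mm diameter, red spot 7 mm), standing 20 mm out of the panel when not pressed; it moves with the contact. Its z axis is the panel's outward normal, leaning 15 degrees from vertical towards the tester's -x; its y axis is the tester's y.
- rack: fixed wooden bulb rack, 200 x 70 x 30 mm, origin at the centre of its underside, with three holes of 19 mm diameter and 26 mm depth in a row along its x axis, 65 mm apart; a bulb in it stands with its origin 8 mm above the bench.
- amber_bulb: push-in candle bulb, 102 mm tall, about 45 g, cap down in one of the rack's holes (which one varies). Origin: centre of the cap's underside, z up the bulb. Brass cap 15 mm diameter (10 at the foot), 0 to 22 mm; white collar 24 mm diameter, 22 to 32 mm, rests on the plate round the hole; amber glass, 35 mm diameter, straight-sided from 42 to 70 mm, then tapering to 102 mm.
- white_bulb: push-in candle bulb, 102 mm tall, about 45 g, cap down in one of the rack's holes (which one varies). Origin: centre of the cap's underside, z up the bulb. Brass cap 15 mm diameter (10 at the foot), 0 to 22 mm; white collar 24 mm diameter, 22 to 32 mm, rests on the plate round the hole; white opal glass, 35 mm diameter, straight-sided from 42 to 70 mm, then tapering to 102 mm.
- green_bulb: a third bulb of the same shape with green glass in the rack, to be left alone.
- stand: fixed black pen stand, 65 x 65 x 65 mm block, origin at the centre of its underside, with a square pocket 23 mm wide and 60 mm deep in its top, sides along its x and y.
- pen: test pen, 150 mm long, about 70 g, standing tip down in the stand's pocket, tip 5 mm above the bench, loose by 1.5 mm. Origin at the end of the tip; z up the pen. Steel tip 6 mm diameter 0 to 12 mm, black cone to 30 mm, red handle 20 x 20 mm square (faces along its x and y) 30 to 135 mm, black cap 16 x 16 mm to 150 mm.
- pen_tip (a point): the end of the pen's steel tip (same point as the pen's origin).
- screwdriver: bystander: screwdriver with red handle lying on the bench to the left of and behind the tester, about 0.2 m long.
- mug: bystander: blue mug, 80 mm diameter, 90 mm tall, in front of the tester (robot side).
- brass_cup: bystander: shallow brass lamp cup, 100 mm diameter, 35 mm tall, in front of the tester (robot side).
Mind the look-alikes: they are no part of the job. There is more than one size of the amber_bulb; the job needs the middle-sized.

How it is judged:
By the outcome, as a careful person would: the job done as asked, in the order asked, and still so for the second after the job is handed in, while the arm keeps its last pose, push and grip.
It also fails if it takes over 72 s, if anything falls off the work surface, if the arm or the gripper's body presses on something with over 40 N, if the wrist force passes 120 N, or if a joint passes its speed limit or range.

## Working session

There is one attempt and no reset: what is moved stays moved. The work goes in short steps, Python scripts to look and compute and a shell command to move; the robot and the scene stay as the last step left them, time stands still between calls to the robot, and variables do not carry over. Pictures are saved under pics/ and viewed, at most 10 in all, crops included, and the job is handed in when it is done.

```bash
ls; mkdir -p pics; python3 - <<'E'
from rig import bot, viewer, workorder, models
import cv2,numpy as np
s=bot.read_state(); print(s)
ims=[]
for n in ("side","top"):
    p,d=viewer.capture(n); cv2.imwrite(f"pics/{n}0.png",p); np.save(f"pics/{n}0.npy",d)
    c=viewer.camera_info(n); print(n,c["fx"],c["cx"],c["cy"],np.round(np.linalg.inv(c["world_to_cam"]),3).tolist())
    for t in ["holder_one","holder_two","contact_top","rack","amber_bulb","white_bulb","green_bulb","stand","pen","tester","screwdriver","mug","brass_cup"]:
        print(t,[(round(r["p"],2),np.round(r["xyz"],3).tolist()) for r in models.tip_of(n,t)][:4])
E
```

```text
pics
{'time_s': 0.0, 'joint_positions': array([ 6.22517246e+01,  3.02784134e+01,  8.21557361e+01,  1.06243470e-04,
        6.76904156e+01, -1.02289745e+01]), 'qvel': array([ 0.00093943,  0.04817575, -0.05542656, -0.08750235, -0.0088384 ,
       -0.07495992]), 'tau': array([-2.78651743e-03, -4.40046465e+01, -1.76594138e+01,  6.31056377e-02,
        5.84048009e-02, -1.71260003e-04]), 'position': array([0.18779522, 0.59537544, 0.23258116]), 'tcp_rot': array([[-9.53615191e-01,  3.01026643e-01, -1.01373868e-03],
       [ 3.01028101e-01,  9.53613330e-01, -1.92325648e-03],
       [ 3.87763276e-04, -2.13921043e-03, -9.99997637e-01]]), 'force': array([ 0.19829912, -0.25825914,  0.70704591]), 'moment': array([ 0.01108213, -0.02497102, -0.01108799]), 'grasp_force': 0.0, 'opening': 1.0007342895360218}
side 408.3655726095579 262.12183937572235 191.07720283476175 [[0.998, -0.056, 0.036, 0.515], [-0.065, -0.702, 0.709, -0.656], [-0.014, -0.71, -0.704, 0.68], [0.0, 0.0, 0.0, 1.0]]
holder_one [(0.77, [0.694, 0.042, 0.044]), (0.22, [0.608, -0.306, 0.007])]
holder_two [(0.97, [0.706, -0.057, 0.042])]
c
[... 770 characters left out ...]
, [0.7, 0.042, 0.041])]
holder_two [(0.69, [0.706, -0.059, 0.045]), (0.5, [0.407, 0.085, -0.003])]
contact_top [(0.58, [0.61, -0.018, 0.054])]
rack [(0.7, [0.54, -0.298, 0.001])]
amber_bulb [(0.96, [0.697, -0.279, 0.0]), (0.45, [0.594, -0.385, 0.001])]
white_bulb [(0.51, [0.544, -0.298, 0.004])]
green_bulb []
stand [(0.66, [0.549, 0.345, -0.006])]
pen [(0.6, [0.55, 0.348, 0.007]), (0.52, [0.422, -0.073, 0.001])]
tester [(0.65, [0.664, -0.015, -0.001])]
screwdriver [(0.64, [0.612, -0.017, 0.052]), (0.56, [0.707, 0.273, 0.001]), (0.46, [0.7, 0.042, 0.042])]
mug [(0.64, [0.406, 0.084, -0.004])]
brass_cup [(0.64, [0.418, -0.073, 0.0]), (0.56, [0.613, -0.017, 0.054]), (0.37, [0.7, 0.274, 0.002])]
```

View pics/side0.png

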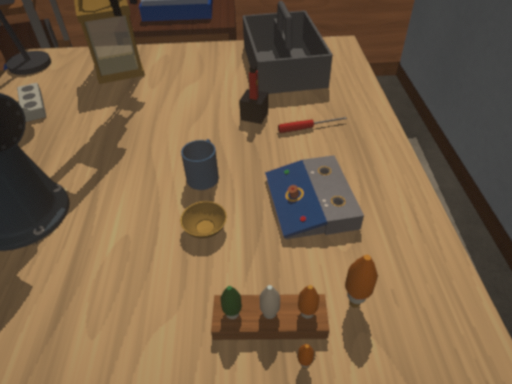

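View pics/top0.png

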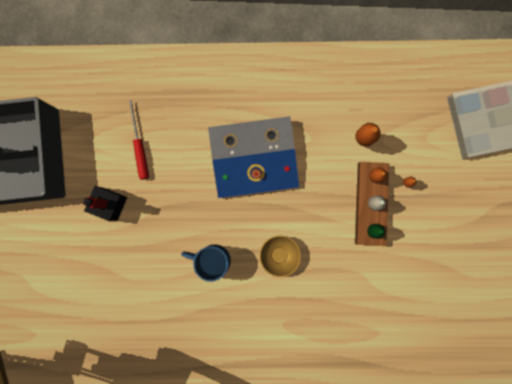

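The side view shows the rack at about (270,315), with green (231,300), white (270,302) and the middle-sized amber (308,300). A larger amber stands at (361,280) and a small one at (306,355), both on the bench. The top view shows one dot at (231,153), the left holder, and two dots at (269,149). The pen stands at (105,203) beside a bin. I'll go over the rack next and look with the wrist camera.

```bash
cat > h.py <<'E'
from rig import bot, viewer, workorder, models
import cv2,numpy as np
from scipy.spatial.transform import Rotation as Rn
def down(yaw_y, n=(0,0,1)):
    "tool rotation: z=-n, y closest to the world direction at yaw_y deg (0 = world +y, ccw)"
    z=-np.array(n,float)/np.linalg.norm(n); a=np.radians(yaw_y)
    y=np.array([-np.sin(a),np.cos(a),0]); y-=y@z*z; y/=np.linalg.norm(y)
    return np.column_stack([np.cross(y,z),y,z])
def calc(p,R):
    s=bot.read_state(); R0=s["tcp_rot"]
    print("shift",np.round(R0.T@(np.array(p)-s["position"]),4),"turn",np.round(Rn.from_matrix(R0.T@R).as_rotvec(degrees=True),2))
def proj(cam,pts):
    c=viewer.camera_info(cam); P=np.c_[np.atleast_2d(pts),np.ones(len(np.atleast_2d(pts)))]@np.array(c["world_to_cam"]).T
    return np.c_[P[:,0]/P[:,2]*c["fx"]+c["cx"],P[:,1]/P[:,2]*c["fy"]+c["cy"]]
def cloud(cam,d):
    c=viewer.camera_info(cam); v,u=np.mgrid[:d.shape[0],:d.shape[1]]
    P=np.stack([(u-c["cx"])/c["fx"]*d,(v-c["cy"])/c["fy"]*d,d,np.ones_like(d)],-1)
    return (P@np.linalg.inv(c["world_to_cam"]).T)[...,:3]
E
python3 - <<'E'
from h import *
c=viewer.camera_info("wrist"); s=bot.read_state(); M=np.linalg.inv(c["world_to_cam"])
print(c["fx"],s["tcp_rot"].T@(M[:3,3]-s["position"]),(s["tcp_rot"].T@M[:3,:3]).round(3))
calc([.55,-.26,.30],down(-5))
# bin and stand geometry from first depth
for n in("side","top"):
    d=np.load(f"pics/{n}0.npy"); P=cloud(n,d); x,y,z=P[...,0],P[...,1],P[...,2]
    m=(x>.45)&(x<.8)&(y>.3)&(y<.75)&(z>.02)&(d>0); 
    b=m&(y>.40); print(n,"bin",P[b].min(0),P[b].max(0),P[b&(z>.05)].min(0))
E
```

```text
295.17489595735935 [ 0.06685922  0.00034089 -0.15109057] [[-0.    -0.969 -0.246]
 [ 1.    -0.    -0.   ]
 [ 0.    -0.246  0.969]]
shift [-0.6028 -0.7073 -0.0664] turn [  0.     0.   -12.52]
side bin [0.53593166 0.44981042 0.02001179] [0.79235997 0.7497907  0.19065048] [0.53666655 0.44994887 0.05004605]
top bin [0.55016091 0.4547909  0.02006996] [0.79157184 0.61581023 0.11624164] [0.55161624 0.45504641 0.05003145]
```

```bash
python3 -m jog '[[0.6,-0.603,-0.707,-0.066,0,0,-12.5],[0.6,-0.603,-0.707,-0.066,0,0,-12.5],[0.6,-0.603,-0.707,-0.066,0,0,-12.5],[0.6,-0.603,-0.707,-0.066,0,0,-12.5],[0.6,-0.603,-0.707,-0.066,0,0,-12.5],[0.6,-0.603,-0.707,-0.066,0,0,-12.5],[0.6,-0.603,-0.707,-0.066,0,0,-12.5],[0.6,-0.603,-0.707,-0.066,0,0,-12.5],[0.6,-0.603,-0.707,-0.066,0,0,-12.5],[0.6,-0.603,-0.707,-0.066,0,0,-12.5],[0.6,-0.603,-0.707,-0.066,0,0,-12.5],[0.6,-0.603,-0.707,-0.066,0,0,-12.5],[0.6,-0.603,-0.707,-0.066,0,0,-12.5],[0.6,-0.603,-0.707,-0.066,0,0,-12.5],[0.6,-0.603,-0.707,-0.066,0,0,-12.5],[0.6,-0.603,-0.707,-0.066,0,0,-12.5],[0.6,-0.603,-0.707,-0.066,0,0,-12.5]]'
python3 - <<'E'
from h import *
p,d=viewer.capture("wrist"); cv2.imwrite("pics/w1.png",p); np.save("pics/w1.npy",d)
for t in ["amber_bulb","white_bulb","green_bulb","rack"]:
    print(t,[(round(r["p"],2),np.round(r["xyz"],3).tolist()) for r in models.tip_of("wrist",t)][:4])
P=cloud("wrist",d); hsv=cv2.cvtColor(p,cv2.COLOR_BGR2HSV)
def fit(name,near,r=.03):
    # points on the straight glass 50..78 mm above bench: circle fit of given radius
    from scipy.optimize import least_squares
    m=(np.hypot(P[...,0]-near[0],P[...,1]-near[1])<r)&(P[...,2]>.05)&(P[...,2]<.078)&(d>0)
    q=P[m][:,:2]; top=P[(np.hypot(P[...,0]-near[0],P[...,1]-near[1])<r)&(d>0)][:,2].max()
    f=least_squares(lambda v:np.hypot(q[:,0]-v[0],q[:,1]-v[1])-.0175,near,loss="soft_l1",f_scale=.001)
    print(name,len(q),f.x.round(4),"rms",np.sqrt(np.mean(f.fun**2)),"top",top)
fit("amber",[.607,-.306]);fit("white",[.542,-.299]);fit("green",[.475,-.294])
m=(abs(P[...,0]-.54)<.12)&(abs(P[...,1]+.3)<.05)&(abs(P[...,2]-.03)<.006)&(d>0)
r=cv2.minAreaRect(P[m][:,:2].astype(np.float32)*1000);print("rack",r,np.median(P[m][:,2]))
E
```

```text
time_s: 3.52
position: [0.5496, -0.2591, 0.2989]
tcp_rot: [[-0.996, 0.088, -0.002], [0.088, 0.996, 0.002], [0.002, 0.002, -1.0]]
force: [0.1, 0.6, 0.4]
opening: 0.599
grasp_force: 0.0
amber_bulb [(0.89, [0.605, -0.304, 0.009]), (0.75, [0.698, -0.279, -0.001]), (0.63, [0.593, -0.383, -0.001])]
white_bulb [(0.64, [0.546, -0.297, 0.008]), (0.31, [0.408, 0.083, 0.0])]
green_bulb [(0.94, [0.481, -0.295, 0.006])]
rack [(0.66, [0.538, -0.304, 0.001]), (0.5, [0.604, -0.303, 0.005])]
amber 138 [ 0.6071 -0.3037] rms 0.0002142718106981231 top 0.11253174007138284
white 66 [ 0.5421 -0.3   ] rms 0.00014940822438380734 top 0.4103173898763614
green 34 [ 0.477  -0.2962] rms 0.00012293539880015028 top 0.11241843403223611
rack ((542.2550048828125, -299.9786376953125), (70.19551849365234, 200.45452880859375), 86.59420013427734) 0.03082597857158323
```

View pics/w1.png

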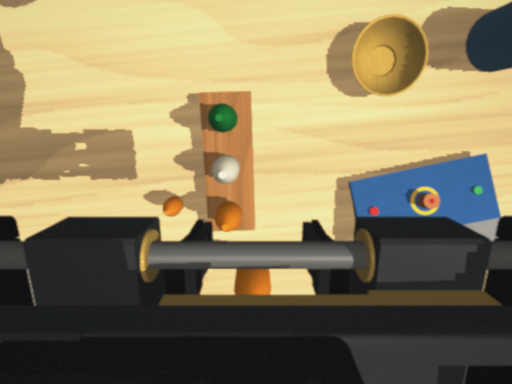

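The wrist view shows green (222,118), white (226,168), the rack amber (229,216) and the small amber (173,206). The circle fits agree with the 65 mm pitch and a bulb top at about 0.11 m.

```bash
python3 - <<'E'
from h import *
calc([.6071,-.3037,.058],down(-3.4))
E
```

```text
shift [-0.0608 -0.0404  0.2418] turn [ 0.01 -0.01 -1.53]
```

```bash
python3 -m jog '[[0.6,-0.061,-0.040,0.05,0,0,-1.5],[0.6,-0.061,-0.040,0.1,0,0,-1.5],[0.6,-0.061,-0.040,0.14,0,0,-1.5],[0.6,-0.061,-0.040,0.18,0,0,-1.5],[0.6,-0.061,-0.040,0.21,0,0,-1.5],[0.6,-0.061,-0.040,0.23,0,0,-1.5],[0.6,-0.061,-0.040,0.242,0,0,-1.5],[0.6,-0.061,-0.040,0.242,0,0,-1.5],[0.6,-0.061,-0.040,0.242,0,0,-1.5]]'
```

```text
time_s: 4.9
position: [0.6084, -0.3054, 0.0589]
tcp_rot: [[-0.998, 0.061, 0.002], [0.061, 0.998, -0.001], [-0.002, -0.001, -1.0]]
force: [0.4, -0.1, 0.2]
opening: 0.599
grasp_force: 0.0
```

```bash
python3 -m jog '[[0.38,0,0,0,0,0,0],[0.3,0,0,0,0,0,0],[0.3,0,0,0,0,0,0],[0.3,0,0,0,0,0,0]]'
```

```text
time_s: 5.4
position: [0.6078, -0.305, 0.0582]
tcp_rot: [[-0.998, 0.061, 0.001], [0.061, 0.998, -0.0], [-0.001, -0.0, -1.0]]
force: [-0.4, 1.2, 4.1]
opening: 0.393
grasp_force: 30.0
```

```bash
python3 -m jog '[[0.3,0,0,-0.02,0,0,0],[0.3,0,0,-0.06,0,0,0],[0.3,0,0,-0.12,0,0,0],[0.3,0,0,-0.17,0,0,0],[0.3,-0.01,0.03,-0.2,0,0,0],[0.3,-0.03,0.08,-0.2,0,0,-4],[0.3,-0.06,0.13,-0.2,0,0,-9],[0.3,-0.09,0.18,-0.2,0,0,-9],[0.3,-0.11,0.23,-0.2,0,0,-9],[0.3,-0.129,0.28,-0.2,0,0,-9],[0.3,-0.129,0.303,-0.2,0,0,-9],[0.3,-0.129,0.303,-0.2,0,0,-9],[0.3,-0.129,0.303,-0.2,0,0,-9],[0.3,-0.129,0.303,-0.2,0,0,-9]]'
cat > look.py <<'E'
from h import *; import sys
n=sys.argv[1]
p,d=viewer.capture("wrist"); cv2.imwrite(f"pics/{n}.png",p); np.save(f"pics/{n}.npy",d)
P=cloud("wrist",d); x,y,z=P[...,0],P[...,1],P[...,2]
reg=(d>0)&(x>.5)&(x<.85)&(abs(y+.01)<.16)
m=reg&(abs(z-.045)<.004); zt=np.median(z[m]); print("block top z",zt,m.sum())
for t in ["holder_one","holder_two","contact_top"]:
    print(t,[(round(r["p"],2),np.round(r["xyz"],4).tolist()) for r in models.tip_of("wrist",t)][:3])
print("state",bot.read_state()["position"].round(4))
E
python3 look.py w2
```

```text
time_s: 7.15
position: [0.7546, -0.0127, 0.2578]
tcp_rot: [[-0.996, -0.093, -0.0], [-0.093, 0.996, -0.001], [0.0, -0.001, -1.0]]
force: [-0.3, 0.2, 0.6]
opening: 0.39
grasp_force: 30.0
block top z 0.04469068027421125 13043
holder_one [(0.74, [0.6939, 0.0421, 0.0447])]
holder_two [(0.83, [0.7043, -0.058, 0.0432])]
contact_top [(0.85, [0.6114, -0.0208, 0.0513])]
state [ 0.7548 -0.0117  0.2576]
```

View pics/w2.png

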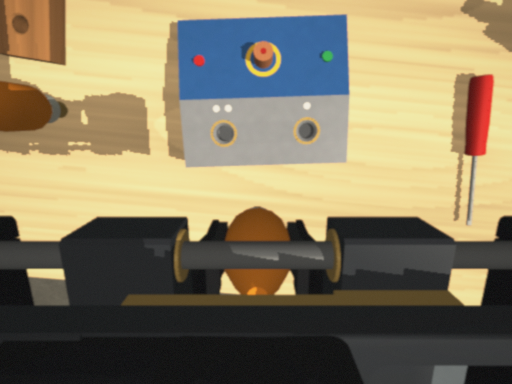

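The wrist view shows the holders at (307,130), with one dot above it, and (224,132), with two dots. The contact is at (263,52), and the amber bulb sits centred in the grip. Next I'll measure these precisely.

```bash
cat > meas.py <<'E'
from h import *; import sys
p=cv2.imread(f"pics/{sys.argv[1]}.png"); d=np.load(f"pics/{sys.argv[1]}.npy")
P=cloud("wrist",d); hsv=cv2.cvtColor(p,cv2.COLOR_BGR2HSV).astype(int); c=viewer.camera_info("wrist"); M=np.linalg.inv(c["world_to_cam"])
def ray(u,v,z):
    r=M[:3,:3]@[(u-c["cx"])/c["fx"],(v-c["cy"])/c["fy"],1]; return M[:3,3]+r*(z-M[2,3])/r[2]
br=(hsv[...,0]>12)&(hsv[...,0]<32)&(hsv[...,1]>70)
H=[]
for n,g in (("one",[.694,.042,.045]),("two",[.7045,-.058,.045])):
    u,v=proj("wrist",g)[0]; vv,uu=np.nonzero(br); k=np.hypot(uu-u,vv-v)<20
    q=np.array([ray(a,b,.045)[:2] for a,b in zip(uu[k],vv[k])],np.float32)
    h=cv2.convexHull(q*1000)[:,0]; (cx,cy),ax,_=cv2.fitEllipse(h); print(n,k.sum(),cx,cy,ax); H.append([cx,cy])
H=np.array(H); print("dist",np.linalg.norm(H[0]-H[1])); t=H[0]-H[1]; print("yaw",np.degrees(np.arctan2(-t[0],t[1])))
# contact top: points above the panel, near the guess
x,y,z=P[...,0],P[...,1],P[...,2]
pm=(hsv[...,0]>100)&(hsv[...,0]<125)&(hsv[...,1]>120)&(d>0)&(z>.015)&(z<.05)&(abs(x-.612)<.07)&(abs(y+.018)<.12)
Q=P[pm]; A=np.linalg.svd(Q-Q.mean(0),full_matrices=False)[2][2]; A*=np.sign(A[2]); print("panel normal",A,"tilt",np.degrees(np.arccos(A[2])),pm.sum(),np.abs((Q-Q.mean(0))@A).mean())
h=(P-Q.mean(0))@A; ct=(h>.017)&(h<.024)&(np.hypot(x-.612,y+.019)<.025)&(d>0)
C=P[ct]; print("top",len(C),C.mean(0),"height med",np.median(h[ct]))
red=ct&((hsv[...,0]<8)|(hsv[...,0]>172))&(hsv[...,1]>150); print("red",red.sum(),P[red].mean(0) if red.any() else 0)
e1=np.cross([0,1,0],A);e1/=np.linalg.norm(e1);e2=np.cross(A,e1)
(a,b),r=cv2.minEnclosingCircle(np.c_[(C-Q.mean(0))@e1,(C-Q.mean(0))@e2].astype(np.float32)*1000); print("circle centre",Q.mean(0)+(a*e1+b*e2)/1000+A*np.median(h[ct]),"r",r)
E
python3 meas.py w2; python3 - <<'E'
from h import *
d=np.load("pics/w2.npy");P=cloud("wrist",d);p=cv2.imread("pics/w2.png");print(p[50:56,258:270,:].tolist()[2])
E
```

```text
one 262 695.2516479492188 42.49557876586914 (32.216495513916016, 32.523704528808594)
two 251 707.6801147460938 -56.76051330566406 (31.796157836914062, 32.58777618408203)
dist 100.03118813766885
yaw 7.137210592440213
panel normal [-0.25742213 -0.03209204  0.96576599] tilt 15.035342976008753 11654 0.0005897386135486197
top 328 [ 0.61413961 -0.0186873   0.05201446] height med 0.01952034783688121
red 28 [ 0.61361084 -0.01844181  0.05227234]
circle centre [ 0.61353376 -0.01918861  0.05188295] r 11.477459907531738
[[87, 136, 218], [84, 131, 217], [74, 113, 213], [59, 84, 205], [46, 58, 199], [44, 53, 199], [48, 62, 201], [59, 84, 204], [74, 114, 212], [84, 131, 216], [87, 136, 218], [87, 136, 217]]
```

```bash
cat > inhand.py <<'E'
from h import *; import sys
from scipy.optimize import least_squares
d=np.load(f"pics/{sys.argv[1]}.npy"); P=cloud("wrist",d); s=bot.read_state()
T=(P-s["position"])@s["tcp_rot"]   # tool frame points
m=(d>0)&(np.hypot(T[...,0],T[...,1])<.03)&(T[...,2]>-.018)&(T[...,2]<.008)&(T[...,0]>.004)
q=T[m]; print(len(q), q.min(0),q.max(0))
f=least_squares(lambda v:np.hypot(q[:,0]-v[0],q[:,1]-v[1])-.0175,[0,0],loss="soft_l1",f_scale=.001); print("bulb in tool xy",f.x,np.median(abs(f.fun)))
E
python3 inhand.py w2
python3 - <<'E'
from h import *
calc([.6953,.0425,.105],down(7.1)); calc([.6953,.0425,.073],down(7.1))
E
```

```text
1588 [ 0.00544662 -0.02680957 -0.01799481] [0.01953925 0.0270815  0.00797081]
bulb in tool xy [ 1.85033856e-03 -2.12694072e-05] 0.0005911744011318047
shift [0.0541 0.0595 0.1526] turn [-0.   -0.01 -1.71]
shift [0.0541 0.0595 0.1846] turn [-0.   -0.01 -1.71]
```

```bash
python3 -m jog '[[0.3,0.03,0.03,0.03,0,0,-1.7],[0.3,0.053,0.0595,0.07,0,0,-1.7],[0.3,0.053,0.0595,0.11,0,0,-1.7],[0.3,0.053,0.0595,0.135,0,0,-1.7],[0.3,0.053,0.0595,0.15,0,0,-1.7],[0.3,0.053,0.0595,0.15,0,0,-1.7],[0.3,0.053,0.0595,0.158,0,0,-1.7],[0.3,0.053,0.0595,0.164,0,0,-1.7],[0.3,0.053,0.0595,0.170,0,0,-1.7],[0.3,0.053,0.0595,0.176,0,0,-1.7],[0.3,0.053,0.0595,0.181,0,0,-1.7],[0.3,0.053,0.0595,0.181,0,0,-1.7],[0.3,0.053,0.0595,0.181,0,0,-1.7]]'
```

```text
time_s: 8.98
position: [0.6964, 0.0435, 0.0764]
tcp_rot: [[-0.992, -0.125, -0.0], [-0.125, 0.992, -0.0], [0.0, -0.0, -1.0]]
force: [0.4, -0.9, -1.7]
opening: 0.39
grasp_force: 30.0
```

```bash
python3 -m jog '[[0.3,0,0,0.001,0,0,0],[0.3,0,0,0.002,0,0,0],[0.3,0,0,0.003,0,0,0],[0.3,0,0,0.0035,0,0,0],[0.3,0,0,0.0035,0,0,0]]'
```

```text
time_s: 9.6
position: [0.6967, 0.0436, 0.0732]
tcp_rot: [[-0.992, -0.125, 0.001], [-0.125, 0.992, -0.0], [-0.001, -0.0, -1.0]]
force: [-0.4, -2.2, -0.0]
opening: 0.392
grasp_force: 30.0
```

```bash
python3 -m jog '[[0.3,0,0,0.0005,0,0,0],[0.3,0,0,0.001,0,0,0],[0.3,0,0,0.001,0,0,0]]'
```

```text
time_s: 9.98
position: [0.6968, 0.0436, 0.0731]
tcp_rot: [[-0.992, -0.125, 0.001], [-0.125, 0.992, -0.0], [-0.001, -0.0, -1.0]]
force: [-0.8, -1.9, 6.9]
opening: 0.394
grasp_force: 30.0
```

```bash
python3 -m jog '[[0.6,0,0,0,0,0,0],[0.6,0,0,0,0,0,0],[0.6,0,0,0,0,0,0],[0.6,0,0,-0.01,0,0,0],[0.6,0,0,-0.05,0,0,0],[0.6,0,0,-0.11,0,0,0],[0.6,0,0,-0.16,0,0,0],[0.6,0,0,-0.17,0,0,0]]'
python3 - <<'E'
from h import *
calc([.54,-.29,.20],down(-3.4));calc([.5421,-.300,.058],down(-3.4))
E
```

```text
time_s: 10.98
position: [0.699, 0.0437, 0.2481]
tcp_rot: [[-0.992, -0.125, 0.01], [-0.125, 0.992, -0.001], [-0.01, -0.002, -1.0]]
force: [0.6, -0.3, -0.2]
opening: 0.603
grasp_force: 0.0
shift [ 0.2    -0.3111  0.0467] turn [-0.07  0.58 10.59]
shift [ 0.2006 -0.321   0.1887] turn [-0.07  0.58 10.59]
```

```bash
python3 -m jog '[[0.6,0.04,-0.06,0,0,0,4],[0.6,0.08,-0.12,0,0,0,10.6],[0.6,0.12,-0.18,0,0,0,10.6],[0.6,0.15,-0.24,0,0,0,10.6],[0.6,0.18,-0.28,0.01,0,0,10.6],[0.6,0.198,-0.31,0.03,0,0,10.6],[0.6,0.198,-0.320,0.05,0,0,10.6],[0.6,0.198,-0.320,0.05,0,0,10.6],[0.6,0.198,-0.320,0.05,0,0,10.6],[0.6,0.198,-0.320,0.05,0,0,10.6]]'
python3 - <<'E'
from h import *
calc([.5421,-.300,.058],down(-3.4))
E
```

```text
time_s: 12.22
position: [0.5411, -0.2971, 0.1929]
tcp_rot: [[-0.998, 0.057, 0.001], [0.057, 0.998, -0.001], [-0.001, -0.001, -1.0]]
force: [0.7, -0.6, -0.5]
opening: 0.6
grasp_force: 0.0
shift [-0.001  -0.0027  0.1349] turn [-0.03  0.07  0.12]
```

```bash
python3 -m jog '[[0.6,-0.001,-0.003,0.05,0,0,0],[0.6,-0.001,-0.003,0.09,0,0,0],[0.6,-0.001,-0.003,0.12,0,0,0],[0.6,-0.001,-0.003,0.135,0,0,0],[0.6,-0.001,-0.003,0.135,0,0,0],[0.6,-0.001,-0.003,0.135,0,0,0],[0.3,-0.001,-0.003,0.135,0,0,0],[0.3,-0.001,-0.003,0.135,0,0,0],[0.3,-0.001,-0.003,0.135,0,0,0],[0.3,-0.001,-0.003,0.135,0,0,0]]'
```

```text
time_s: 13.48
position: [0.5411, -0.3017, 0.0578]
tcp_rot: [[-0.998, 0.06, 0.001], [0.06, 0.998, -0.0], [-0.001, -0.0, -1.0]]
force: [1.2, 1.0, 5.0]
opening: 0.39
grasp_force: 30.0
```

```bash
python3 -m jog '[[0.3,0,0,-0.02,0,0,0],[0.3,0,0,-0.06,0,0,0],[0.3,0,0,-0.12,0,0,0],[0.3,0,0,-0.17,0,0,0],[0.3,-0.02,0.03,-0.2,0,0,0],[0.3,-0.05,0.08,-0.2,0,0,-4],[0.3,-0.08,0.13,-0.2,0,0,-10.5],[0.3,-0.12,0.18,-0.2,0,0,-10.5],[0.3,-0.16,0.23,-0.2,0,0,-10.5],[0.3,-0.185,0.27,-0.2,0,0,-10.5],[0.3,-0.197,0.294,-0.2,0,0,-10.5],[0.3,-0.197,0.294,-0.2,0,0,-10.5],[0.3,-0.197,0.294,-0.2,0,0,-10.5],[0.3,-0.197,0.294,-0.2,0,0,-10.5]]'
python3 look.py w3; python3 inhand.py w3; python3 meas.py w3
python3 - <<'E'
from h import *
calc([.7071,-.0568,.073],down(7.1))
E
```

```text
time_s: 15.22
position: [0.7544, -0.0214, 0.257]
tcp_rot: [[-0.993, -0.121, -0.001], [-0.121, 0.993, -0.0], [0.001, -0.0, -1.0]]
force: [0.0, 0.6, -0.6]
opening: 0.39
grasp_force: 30.0
block top z 0.044869861592344906 12308
holder_one [(0.81, [0.6931, 0.0378, 0.0432])]
holder_two [(0.83, [0.7032, -0.0621, 0.0467])]
contact_top [(0.85, [0.613, -0.0217, 0.0546])]
state [ 0.7548 -0.0209  0.2573]
1607 [ 0.00413332 -0.02699834 -0.0179672 ] [0.01773473 0.02689463 0.00799412]
bulb in tool xy [1.49801876e-04 3.32886115e-06] 0.0006834025821183254
one 834 695.8792724609375 46.61912536621094 (39.06178283691406, 39.988624572753906)
two 247 707.997802734375 -57.30177307128906 (31.54079246520996, 32.59381103515625)
dist 104.62510171103975
yaw 6.651392827968738
panel normal [-0.25833517 -0.03204488  0.96552372] tilt 15.088758277601821 11649 0.0005892972790297047
top 322 [ 0.61434563 -0.01910758  0.05232423] height med 0.019464935621739607
red 30 [ 0.61360965 -0.01865276  0.05257326]
circle centre [ 0.61399461 -0.01900008  0.05226749] r 11.53355598449707
shift [ 0.0517 -0.0298  0.1843] turn [-0.01  0.01 -0.1 ]
```

View pics/w3.png

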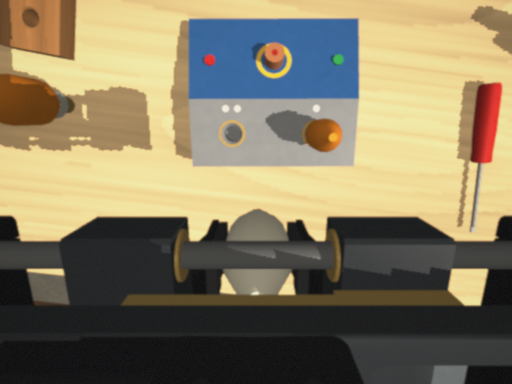

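The amber bulb is upright and home at (322,135). The white bulb is centred in the grip, and holder two is at (232,133).

```bash
python3 -m jog '[[0.3,0.03,-0.015,0.03,0,0,0],[0.3,0.052,-0.030,0.07,0,0,0],[0.3,0.052,-0.030,0.11,0,0,0],[0.3,0.052,-0.030,0.135,0,0,0],[0.3,0.052,-0.030,0.15,0,0,0],[0.3,0.052,-0.030,0.15,0,0,0],[0.3,0.052,-0.030,0.158,0,0,0],[0.3,0.052,-0.030,0.164,0,0,0],[0.3,0.052,-0.030,0.170,0,0,0],[0.3,0.052,-0.030,0.176,0,0,0],[0.3,0.052,-0.030,0.181,0,0,0],[0.3,0.052,-0.030,0.183,0,0,0],[0.3,0.052,-0.030,0.183,0,0,0],[0.3,0.052,-0.030,0.183,0,0,0]]'
```

```text
time_s: 17.18
position: [0.7072, -0.056, 0.0742]
tcp_rot: [[-0.992, -0.123, 0.0], [-0.123, 0.992, 0.0], [-0.0, -0.0, -1.0]]
force: [0.1, -0.6, 0.1]
opening: 0.389
grasp_force: 30.0
```

```bash
python3 -m jog '[[0.3,0,0,0.001,0,0,0],[0.3,0,0,0.0015,0,0,0],[0.3,0,0,0.002,0,0,0],[0.3,0,0,0.002,0,0,0],[0.3,0,0,0.002,0,0,0]]'
```

```text
time_s: 17.8
position: [0.7073, -0.056, 0.0728]
tcp_rot: [[-0.992, -0.123, 0.001], [-0.123, 0.992, -0.0], [-0.0, -0.0, -1.0]]
force: [-1.2, 0.5, 5.1]
opening: 0.392
grasp_force: 30.0
```

```bash
python3 -m jog '[[0.6,0,0,0,0,0,0],[0.6,0,0,0,0,0,0],[0.6,0,0,0,0,0,0],[0.6,0,0,-0.01,0,0,0],[0.6,0,0,-0.05,0,0,0],[0.6,0,0,-0.11,0,0,0],[0.6,0,0,-0.17,0,0,0],[0.6,0.01,0.05,-0.21,0,0,0],[0.6,0.02,0.11,-0.21,0,0,0],[0.6,0.03,0.17,-0.21,0,0,0],[0.6,0.04,0.23,-0.21,0,0,0],[0.6,0.05,0.29,-0.21,0,0,0],[0.6,0.059,0.35,-0.21,0,0,0],[0.6,0.059,0.385,-0.21,0,0,0],[0.6,0.059,0.395,-0.21,0,0,0],[0.6,0.059,0.395,-0.21,0,0,0],[0.6,0.059,0.395,-0.21,0,0,0]]'
python3 - <<'E'
from h import *
n="w4"
p,d=viewer.capture("wrist"); cv2.imwrite(f"pics/{n}.png",p); np.save(f"pics/{n}.npy",d)
for t in ["pen","stand"]:
    print(t,[(round(r["p"],2),np.round(r["xyz"],4).tolist()) for r in models.tip_of("wrist",t)][:3])
P=cloud("wrist",d); x,y,z=P[...,0],P[...,1],P[...,2]; nr=(d>0)&(np.hypot(x-.549,y-.345)<.05)
def rect(nm,m): print(nm,m.sum(),cv2.minAreaRect((P[m][:,:2]*1000).astype(np.float32)),np.median(z[m]) if m.any() else 0)
rect("cap top",nr&(z>.150)&(z<.162)); rect("handle shoulder",nr&(z>.136)&(z<.143)); rect("handle",nr&(z>.07)&(z<.143)); rect("stand top",nr&(abs(z-.065)<.003))
b=(d>0)&(y>.40)&(z>.03)&(z<.3)&(x<.85); print("bin",P[b].min(0) if b.any() else 0,P[b].max(0) if b.any() else 0)
E
```

```text
time_s: 19.92
position: [0.6005, 0.327, 0.2821]
tcp_rot: [[-0.993, -0.121, 0.0], [-0.121, 0.993, -0.001], [0.0, -0.001, -1.0]]
force: [0.5, -0.4, -0.2]
opening: 0.601
grasp_force: 0.0
pen [(0.88, [0.5479, 0.3426, 0.0093])]
stand [(0.79, [0.5472, 0.3431, -0.0016])]
cap top 296 ((546.2587280273438, 343.154052734375), (15.977982521057129, 15.965490341186523), 67.96883392333984) 0.15462175330513261
handle shoulder 115 ((546.2461547851562, 343.0859375), (19.904632568359375, 19.897907257080078), 67.72557067871094) 0.13915550308996966
handle 168 ((546.2269897460938, 343.03912353515625), (20.00568199157715, 19.897907257080078), 67.72557067871094) 0.13847534024004696
stand top 2376 ((546.2625122070312, 343.0826110839844), (65.0295639038086, 64.99769592285156), 67.89183044433594) 0.06482962059297862
bin [0.54311375 0.45530941 0.03003046] [0.68756549 0.68090541 0.16599789]
```

View pics/w4.png

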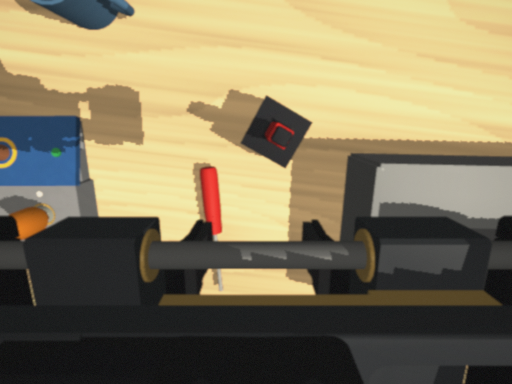

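The pen is at (280,133) in the stand, clear of the bin. It stands vertical and its faces are at -22°.

```bash
python3 - <<'E'
from h import *
calc([.5463,.3431,.102],down(-22.2))
E
```

```text
shift [0.0519 0.0225 0.1801] turn [-2.000e-02  0.000e+00  2.916e+01]
```

```bash
python3 -m jog '[[0.6,0.052,0.0225,0,0,0,10],[0.6,0.052,0.0225,0,0,0,20],[0.6,0.052,0.0225,0.02,0,0,29.2],[0.6,0.052,0.0225,0.05,0,0,29.2],[0.6,0.052,0.0225,0.07,0,0,29.2],[0.6,0.052,0.0225,0.11,0,0,29.2],[0.6,0.052,0.0225,0.15,0,0,29.2],[0.6,0.052,0.0225,0.17,0,0,29.2],[0.6,0.052,0.0225,0.18,0,0,29.2],[0.6,0.052,0.0225,0.18,0,0,29.2],[0.6,0.052,0.0225,0.18,0,0,29.2]]'
python3 -m jog '[[0.1,0,0,0,0,0,0],[0.1,0,0,0,0,0,0],[0.1,0,0,0,0,0,0],[0.1,0,0,0,0,0,0],[0.1,0,0,0,0,0,0]]'
```

```text
time_s: 21.45
position: [0.5465, 0.3448, 0.1033]
tcp_rot: [[-0.926, 0.377, 0.002], [0.377, 0.926, 0.001], [-0.002, 0.002, -1.0]]
force: [0.8, -0.8, 1.2]
opening: 0.599
grasp_force: 0.0
time_s: 22.08
position: [0.5455, 0.3447, 0.1021]
tcp_rot: [[-0.926, 0.377, 0.0], [0.377, 0.926, 0.0], [0.0, 0.0, -1.0]]
force: [0.1, -0.1, 0.2]
opening: 0.227
grasp_force: 30.0
```

```bash
python3 -m jog '[[0.1,0,0,-0.01,0,0,0],[0.1,0,0,-0.04,0,0,0],[0.1,0,0,-0.08,0,0,0],[0.1,0,0,-0.13,0,0,0],[0.1,0,0,-0.16,0,0,0],[0.1,0,0,-0.16,0,0,0],[0.1,0,0,-0.16,0,0,0]]'
cat > pen.py <<'E'
from h import *; import sys
h=float(sys.argv[1]); off=np.array(eval(sys.argv[2])) if len(sys.argv)>2 else np.array([-.0013,0,.097])
A=np.array([-.258,-.032,.9656]);A/=np.linalg.norm(A); R=down(7.1,A)
calc(np.array([.6138,-.0189,.0522])+h*A-R@off,R)
s=bot.read_state(); print("tip now",s["position"]+s["tcp_rot"]@off)
E
python3 pen.py .05
```

```text
time_s: 22.95
position: [0.5447, 0.3443, 0.2611]
tcp_rot: [[-0.926, 0.377, -0.002], [0.377, 0.926, -0.001], [0.001, -0.001, -1.0]]
force: [-0.3, 0.7, -0.9]
opening: 0.231
grasp_force: 30.0
shift [-0.1664 -0.3296  0.0675] turn [ -3.9  -14.85 -29.04]
tip now [0.54570038 0.34370275 0.16409433]
```

```bash
python3 -m jog '[[0.1,-0.02,-0.05,0,-0.8,-3,-6],[0.1,-0.05,-0.1,0,-1.6,-6,-12],[0.1,-0.08,-0.15,0,-2.4,-9,-18],[0.1,-0.11,-0.2,0,-3.2,-12,-24],[0.1,-0.14,-0.25,0.01,-3.9,-14.85,-29],[0.1,-0.16,-0.3,0.03,-3.9,-14.85,-29],[0.1,-0.166,-0.325,0.05,-3.9,-14.85,-29],[0.1,-0.166,-0.33,0.0675,-3.9,-14.85,-29],[0.1,-0.166,-0.33,0.0675,-3.9,-14.85,-29],[0.1,-0.166,-0.33,0.0675,-3.9,-14.85,-29],[0.1,-0.166,-0.33,0.0675,-3.9,-14.85,-29]]'
python3 - <<'E'
from h import *
for n in("side","wrist","top"):
    p,d=viewer.capture(n); cv2.imwrite(f"pics/{n}5.png",p); np.save(f"pics/{n}5.npy",d)
    for t in("pen_tip","contact_top"): print(n,t,[(round(r["p"],2),np.round(r["xyz"],4).tolist()) for r in models.tip_of(n,t)][:2])
    if n=="side":
        u,v=proj(n,[.6138,-.0189,.0522])[0].astype(int); q=p[v-70:v+50,u-60:u+100]; a=cv2.resize(q,None,fx=4,fy=4,interpolation=cv2.INTER_CUBIC); cv2.imwrite("pics/s5c.png",a); print("crop origin",u-60,v-70)
A=[-.258,-.032,.9656]
print("side proj contact",proj("side",[.6138,-.0189,.0522]))
s=bot.read_state();tip=s["position"]+s["tcp_rot"]@[-.0013,0,.097]; print("tip",tip,"proj",proj("side",tip)); print(s["tcp_rot"][:,2])
E
python3 pen.py .05
```

```text
time_s: 24.32
position: [0.5755, -0.023, 0.1951]
tcp_rot: [[-0.957, -0.124, 0.261], [-0.119, 0.992, 0.033], [-0.263, 0.0, -0.965]]
force: [0.3, 0.2, -0.2]
opening: 0.226
grasp_force: 30.0
side pen_tip [(0.53, [0.6047, -0.0173, 0.1029])]
side contact_top [(0.58, [0.612, -0.0168, 0.05])]
crop origin 232 117
wrist pen_tip [(0.6, [0.6029, -0.0212, 0.1011])]
wrist contact_top [(0.83, [0.6137, -0.0205, 0.0518])]
top pen_tip []
top contact_top [(0.38, [0.6112, -0.0142, 0.054])]
side proj contact [[292.31173835 187.56410374]]
tip [ 0.60157179 -0.02018982  0.10143723] proj [[287.50275402 171.60703798]]
[ 0.26018467  0.03269267 -0.96500525]
shift [ 0.0007 -0.0002  0.0007] turn [ 0.02  0.13 -0.04]
tip now [ 0.60157179 -0.02018982  0.10143723]
```

View pics/s5c.png

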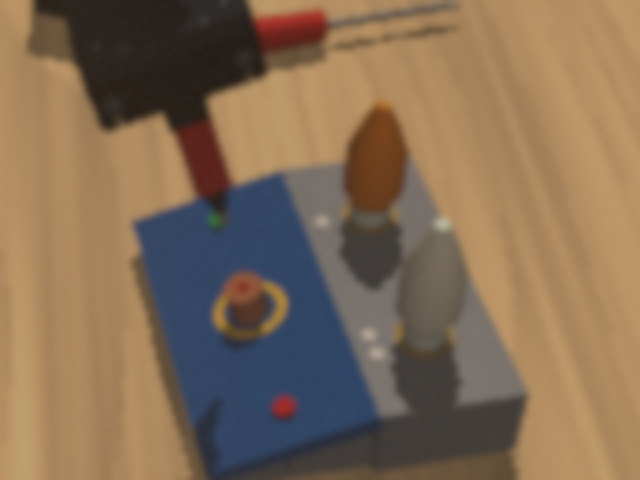

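The side crop shows both bulbs home and upright. The pen tip at (222,218) in the crop matches my projection, and the red spot is at (243,287).

```bash
python3 -m jog '[[0.1,0.0005,0,0.015,0,0.1,0],[0.1,0.0005,0,0.03,0,0.1,0],[0.1,0.0005,0,0.04,0,0.1,0],[0.1,0.0005,0,0.04,0,0.1,0],[0.1,0.0005,0,0.04,0,0.1,0]]'
python3 pen.py 0
python3 - <<'E'
from h import *
ims=[]
for n in("side","wrist"):
    s=bot.read_state();tip=s["position"]+s["tcp_rot"]@[-.0013,0,.097]
    pr=proj(n,[tip,[.6138,-.0189,.0522]]); p,d=viewer.capture(n); u,v=pr[1].astype(int); 
    q=p[max(v-35,0):v+35,u-35:u+35]; print(n,pr.round(1).tolist(),"origin",u-35,max(v-35,0),q.shape); ims.append(cv2.resize(q,(400,400),interpolation=cv2.INTER_CUBIC))
cv2.imwrite("pics/c6.png",np.hstack(ims))
E
```

```text
time_s: 25.4
position: [0.5851, -0.0223, 0.1557]
tcp_rot: [[-0.958, -0.123, 0.258], [-0.118, 0.992, 0.033], [-0.26, 0.001, -0.966]]
force: [-0.1, 0.0, -0.4]
opening: 0.227
grasp_force: 30.0
shift [ 0.0003 -0.0001  0.0105] turn [ 0.03  0.01 -0.05]
tip now [ 0.61134694 -0.0190284   0.0623647 ]
side [[291.4, 184.3], [292.3, 187.6]] origin 257 152 (70, 70, 3)
wrist [[256.7, 200.4], [256.6, 196.7]] origin 221 161 (70, 70, 3)
```

View pics/c6.png

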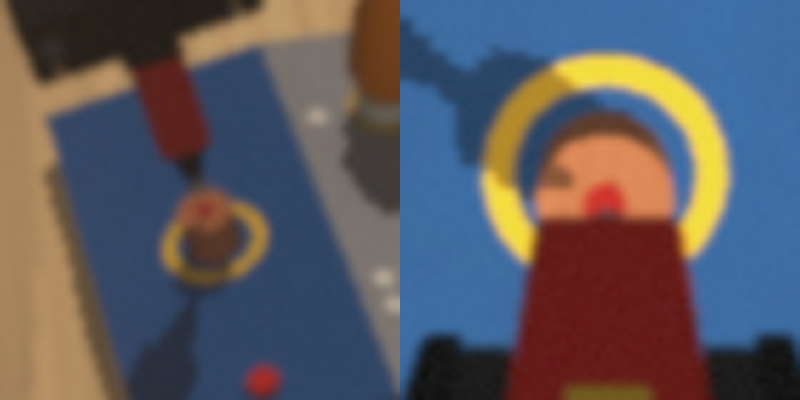

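```bash
python3 -m jog '[[0.1,0.0003,0,0.003,0,0,0],[0.1,0.0003,0,0.006,0,0,0],[0.1,0.0003,0,0.009,0,0,0],[0.1,0.0003,0,0.011,0,0,0],[0.1,0.0003,0,0.013,0,0,0],[0.1,0.0003,0,0.014,0,0,0],[0.1,0.0003,0,0.014,0,0,0],[0.1,0.0003,0,0.014,0,0,0]]'
python3 pen.py -.007
python3 - <<'E'
from h import *
F=[]
for i in range(4):
    s=bot.read_state();F.append(s["force"]@-s["tcp_rot"][:,2]); viewer.capture("top")
print(F)
E
```

```text
time_s: 26.5
position: [0.5882, -0.0219, 0.1423]
tcp_rot: [[-0.958, -0.123, 0.258], [-0.119, 0.992, 0.033], [-0.26, 0.001, -0.966]]
force: [-1.0, 0.1, 1.9]
opening: 0.228
grasp_force: 30.0
shift [-0.0002 -0.0002  0.0037] turn [ 0.03  0.01 -0.05]
tip now [ 0.61449375 -0.01861575  0.04898486]
[np.float64(2.129122892396667), np.float64(0.9912562331325907), np.float64(1.7116112267098398), np.float64(1.5071631570123467)]
```

```bash
python3 -m jog '[[0.1,0,0,0.001,0,0,0],[0.1,0,0,0.002,0,0,0],[0.1,0,0,0.003,0,0,0],[0.1,0,0,0.0037,0,0,0],[0.1,0,0,0.0037,0,0,0],[0.1,0,0,0.0037,0,0,0],[0.1,0,0,0.0037,0,0,0]]'
python3 pen.py -.007
python3 - <<'E'
from h import *
F=[]
for i in range(10):
    s=bot.read_state();F.append(s["force"]@-s["tcp_rot"][:,2]); p,d=viewer.capture("wrist")
print(np.round(F,2),np.mean(F))
s=bot.read_state(); A=-s["tcp_rot"][:,2]
P=cloud("wrist",d); hsv=cv2.cvtColor(p,cv2.COLOR_BGR2HSV).astype(int); x,y,z=P[...,0],P[...,1],P[...,2]
pm=(hsv[...,0]>100)&(hsv[...,0]<125)&(hsv[...,1]>120)&(d>0)&(z>.015)&(z<.05)&(abs(x-.612)<.07)&(abs(y+.018)<.12)
Q=P[pm]; N=np.linalg.svd(Q-Q.mean(0),full_matrices=False)[2][2]; N*=np.sign(N[2])
h=(P-Q.mean(0))@N; m=(hsv[...,0]<16)&(hsv[...,1]>80)&(hsv[...,2]>150)&(d>0)&(np.hypot(x-.615,y+.019)<.016)&(h>.003)&(h<.024)
print("contact height",np.percentile(h[m],[10,25,50,75,90]) if m.any() else 0,m.sum(),"axis err deg",np.degrees(np.arccos(N@A)))
q,_=viewer.capture("side"); cv2.imwrite("pics/c7.png",np.hstack([cv2.resize(p[140:240,206:306],(400,400),interpolation=cv2.INTER_CUBIC),cv2.resize(q[125:225,240:340],(400,400),interpolation=cv2.INTER_CUBIC)]))
E
```

```text
time_s: 27.58
position: [0.5892, -0.0218, 0.1387]
tcp_rot: [[-0.958, -0.123, 0.258], [-0.118, 0.992, 0.033], [-0.26, 0.001, -0.966]]
force: [-1.9, -0.4, 3.6]
opening: 0.23
grasp_force: 30.0
shift [-0.0001 -0.0002 -0.0001] turn [ 0.03  0.01 -0.05]
tip now [ 0.61547616 -0.0184521   0.04534919]
[3.98 3.92 3.66 3.86 3.88 4.33 3.34 4.03 5.14 3.82] 3.995262565505653
contact height [0.01129912 0.01186021 0.01226925 0.01278427 0.01317953] 144 axis err deg 0.11777664758432377
```

View pics/c7.png

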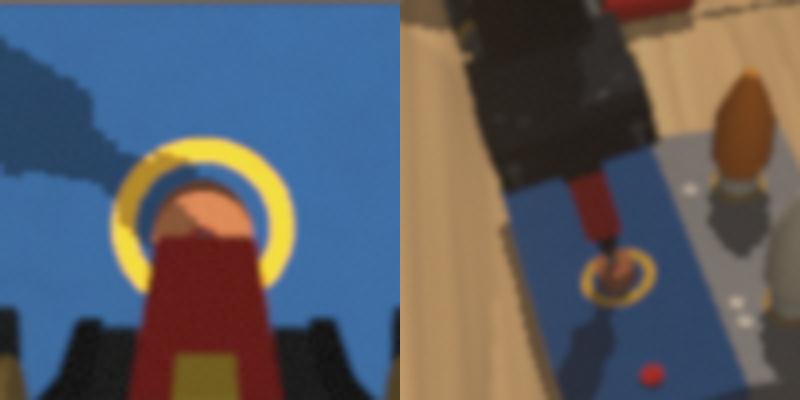

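The tip is on the red spot, at (205,235) in the wrist crop. The contact is about 7 mm in at 4.0 N, and the pen is square to the panel within 0.2°. Handing in.

```bash
python3 -c "
from rig import workorder
print(workorder.hand_in())"
```

```text
the job is handed in; nothing more can be done
None
```

The job is handed in at about 28 s of the 72 s allowed: the amber bulb is home in holder one and then the white bulb in holder two, both upright, and the pen is held square on the red spot with the contact about 7 mm in at 4 N.

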